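Seat a drilled plate in its locating fixture and shut the toggle clamp

TASK

Seat the loose drilled plate in its fixture with light touches of the fingertips, never lifting it: first push its long side until the plate lies squarely against the pair of dowel pins on the clamp side, then push its near end until the far end meets the single dowel pin. Then press the clamp's red handle all the way down so that the rubber foot holds the plate there. Push gently, and leave the other things on the table undisturbed.

Things in the scene. Friction and masses are not known exactly. Their poses are not given: they have to be found in the camera images.
- fixture: Dark steel fixture, fixed to the table: tooling plate 160 (x) by 193 mm (y), 12 mm thick, spanning x -85 to 75, y -105 to 88 mm from the origin, which is at table height. x points roughly away from the robot, y to its left. Three upright dowel pins, 10 mm thick, 11 mm tall: a pair at (x, y) = (-42, -10), (20, -10) mm, a single one at (65, -45). Clamp bracket: x -17 to 27, y 19 to 77, 50 mm high.
- nest (a point): Point on the top face of the tooling plate (12 mm above the table) where the centre of the loose plate's underside lies when the plate is seated against all three pins; at (5, -45) mm in the fixture's frame and turned with the fixture.
- plate: Loose aluminium plate, 110 mm along its x, 60 along its y, 14 thick, 0.22 kg, an 11 mm hole by each end. Origin: centre of its underside. Slides on the tooling plate under 2 to 6 N; starts 13 to 27 mm short of its seat in x and y, up to 0.1 rad askew. Seated: +y long side on the pair of pins, +x end on the single pin, origin at point nest, axes parallel to the fixture's (2.5 mm, 0.035 rad).
- plate_side (a point): Middle of the plate's long side that faces away from the clamp (its -y face), at half thickness: the spot to push, towards the plate's +y, for the pair of pins.
- plate_end (a point): Middle of the plate's near end (its -x face), at half thickness: the spot to push, towards the plate's +x, for the single pin.
- clamp_handle (a joint): Angle of the clamp's red handle, rad: 0 = fully down (clamped, at its stop), 0.7 to 0.92 = open, at the start. Hinge along the fixture's x through (5, 56, 42) mm in its frame; when down the handle lies along the fixture's +y. It stays where it is left; about 3 to 10 N straight down, 35 to 45 mm from the hinge, moves it and swings the arm down onto the plate.
- handle_pad (a point): Point on top of the red handle's round grip (17 mm in diameter), 70 mm along the handle from its hinge; the grip runs from 36 to 102 mm. It moves with the handle: 56 mm above the table when the handle is down.
- clamp_arm: Steel arm of the clamp with a spindle and a black rubber foot 75 mm from the arm's pivot. Origin on its pivot, at (5, 30, 42) mm in the fixture's frame. Up and clear of the plate at the start; driven only by the handle; when the handle is down the foot bears on the top of the plate at the nest's centre.
- screwdriver: Green screwdriver lying on the table, 190 mm long; leave alone. Origin at the middle of its underside, its length along its y.
- tape: Yellow tape measure standing on the table, 36 x 83 x 62 mm; leave alone. Origin under its middle.
- jar: Clear parts jar with a pale cap, 44 mm in diameter, 82 mm high; leave alone. Origin under its middle.
- oiler: Green oil can, 66 x 85 x 142 mm; leave alone. Origin under its middle.

How it is judged:
On the way, in this order (a step that is already met when the one before it is completed fails the run):
1. the plate's long side lies against the pair of pins (within 2.5 mm, 0.035 rad) (y of plate in the frame of nest between -0.0025 and 0.0025 m and angle between the x axis of plate and the x axis of fixture, either way round below 0.035 rad), for 0.15 s.
2. its far end meets the single pin too (within 2.5 mm) (all of step 1 and x of plate in the frame of nest between -0.0025 and 0.0025 m), for 0.15 s.
3. the clamp's handle is fully down (below 0.1 rad) on the seated plate (all of step 2 and value of joint clamp_handle below 0.1 rad), for 0.15 s.
At the end, for the whole second after the job is handed in: The plate lies flat in the fixture within 2.5 mm and 0.035 rad of its seat against all three pins, at rest; the clamp's handle is below 0.1 rad and the rubber foot presses on the plate (over 1 N) (all of step 3 and contact force between clamp_arm and plate above 1 N and linear speed of plate below 0.01 m/s and z of plate in the frame of nest below 0.003 m); the robot touches nothing.
It fails at once if the plate is lifted (its origin over 6 mm above the tooling plate) or tipped by over 0.15 rad (z of plate in the frame of nest above 0.006 m or angle between plate's own z axis and vertical above 0.15 rad).
It fails at once if the fingers push the plate with over 40 N (contact force between the fingers and plate above 40 N).
It fails at once if the fingers push the fixture or its clamp with over 40 N (contact force between the fingers and fixture above 40 N).
It fails at once if the screwdriver, tape measure, jar or oil can is moved by over 20 mm (distance of any of screwdriver, tape, jar, oiler from where it was at the start of the episode above 0.02 m).
It also fails if it takes over 54 s, if anything falls off the work surface, if the arm or the gripper's body presses on something with over 40 N, if the wrist force passes 120 N, or if a joint passes its speed limit or range.

ROBOT

A 6-joint arm with a two-finger parallel gripper is mounted at the origin on a cart in front of the work surface, level with it; the furniture and walls round the work are solid. World frame = base frame: x ahead of the robot, y to its left, z up, the work surface at z = 0. Lengths are in m, angles in rad, forces in N, time in s.
With the tool pointing down it reaches from about 0.35 to 0.775 m from the base axis. Payload 5.5 kg.
Tool frame: the origin (TCP) lies between the finger pads; the fingertips stand 19 mm ahead of it and the grasp point (between the pads) is the TCP; z points along the fingers, y is the line along which they close (so a half turn about z gives the same grasp; the last joint's range is limited). The gripper opens to 85 mm and grips with 20 to 120 N. Pads are 22 mm wide; open, the fingers measure 114 mm over their backs; the gripper's body (76 mm by 85 mm) begins 54 mm behind the grasp point. The pads swing forward as they close: fully open they stand 13 mm farther back than shut.
Start: joints at [1.159, 0.313, 0.046, 1.304, 0, 1.431], TCP at [0.154, 0.554, 0.25] pointing down, gripper open.
Joint ranges: [-2.76, 2.76], [-0.86, 1.69], [-1.03, 1.26], [-2.2, 2.34], [-1.47, 1.5], [-3.14, 3.14]. Speed limits (rad/s): [2.57, 2.57, 3.14, 3.14, 3.14, 3.14].

INTERFACE

Orientations are given as a unit quaternion [w, x, y, z].
In Python, from workcell import env gives the robot as it stands.
- The arm moves only by the tool carry_out, never from a script. Its argument "increments" is a list that holds one entry, the list of rows, each a list of 6 numbers: the shift along the tool's x, y, z each as a share of 50 cm, from -1 to 1, then the turn, a rotation vector about the tool's x, y, z each as a share of 2 pi rad, from -1 to 1. In form: [[[x, y, z, ax, ay, az], ...]]. A call has 1 to 5 rows; each row is the pose to reach, as a shift and turn from the pose commanded when the call began, along the tool's axes at that moment, turning the shorter way round; what a row does not reach only later rows make up. A row lasts 1/8 s, in which the tool goes at most 62.5 mm and 10.7 degrees, less where a joint would pass 70% of its speed; a pose out of reach is approached as far as the arm can. A call with a number of a shift or a turn outside -1 to 1 is refused whole. A call with a gripper value outside its range is refused whole. "jaw" is the closure, from 0 (fully open) to 1 (shut), set as the call begins (left out, the last holds). The fingers move at their own pace and stop on an object; "squeeze" is the grip in N (left out, the last holds). Time passes only in rows, so rows that repeat a pose let the fingers close. It gives the time, the measured TCP pose, the force, the opening and the grip force at its end, in the units of the state.
- env.get_state(): the state, without advancing time (a new reading comes with each control period).
- env.read_camera(name): name is "scene" or "top" or "wrist"; returns a dict with "frame" (480x640x3 uint8, blue, green, red), "z_map" (480x640 float32, m along the optical axis (not along the pixel's ray), 0 where there is no reading), "intrinsics" (3x3 intrinsics, pixels), "R" (3x3) and "t" (3): a world point X has camera coordinates R X + t; the wrist camera has in their place "T_tool_cam" (4x4, takes a point from camera to tool coordinates, whose origin is the TCP and whose axes are the flange's). Camera axes: x right, y down, z forward; pixel columns grow to the right and rows downward; lengths in m; the calibration is good to about 2 mm. A picture is of the moment at which its call begins: read the wrist's pose just before it.
- env.hand_in(): hands the job in; it is judged then, once.
Trained networks look in the newest picture that a camera, given by its name, has taken for a name from the list of things; names that differ only in an ending like _2 or _b are one class to them, and where a whole thing is asked for, a point or a joint stands for the part that bears it (a point fixed in the world has none). Each returns a list of dicts, best first, with "score" (0 to 1); they miss things now and then, are a little off and sometimes report something else, mostly with a low value. They report only what shows in the picture. A call takes as long as a camera call.
- env.find_in(camera, name): "position" ([x, y, z] in m, in world coordinates, good to about 4 mm: the middle of the surface that is visible of it).
The state is a dict: "clock": time; "joint_pos": joint angles; "qvel": joint speeds; "tau": joint torques, N m; "tcp_pos": TCP position; "orientation": TCP orientation; "wrist_force": force on the tool from outside, world axes, zero at the start; "ft_torque": the same for the moment, N m; "finger_gap": finger opening in m; "grip_force": force on a finger pad.
Only numpy, scipy, OpenCV 4.12 (cv2) and the standard library are available. Lean on these libraries where they do the work, as an engineer would, in place of code of your own. Each camera call takes 0.05 s, during which the arm holds its last target. There are 200 camera calls.

## Working session

There is one attempt and no reset: what is moved stays moved. The work goes in short steps, Python scripts to look and compute and a tool call to move; the robot and the scene stay as the last step left them, time stands still between calls to the robot, and variables do not carry over. Pictures are saved under pics/ and viewed, at most 10 in all, crops included, and the job is handed in when it is done.

Besides the shell and the picture viewer there is one more tool, called after ">>>" as a command line: name --argument value ..., lists and objects as JSON in quotes. carry_out: Moves the arm, as the interface text tells. Its arguments: {"type":"object","properties":{"increments":{"type":"array","items":{"type":"array","items":{"type":"array","items":{"type":"number","minimum":-1,"maximum":1}}}},"jaw":{"type":"number"},"squeeze":{"type":"number"}},"required":["increments"]}

```bash
mkdir -p pics
cat > h.py <<'E'
import numpy as np, cv2
from workcell import env
from scipy.spatial.transform import Rotation as Ro
def cam(n):
    s=env.get_state(); c=env.read_camera(n)
    if n=="wrist":
        q=np.array(s["orientation"]);R=Ro.from_quat(q[[1,2,3,0]]).as_matrix()
        T=np.eye(4);T[:3,:3]=R;T[:3,3]=s["tcp_pos"];T=T@c["T_tool_cam"]
        c["Rwc"],c["pwc"]=T[:3,:3],T[:3,3]
    else:
        c["Rwc"]=c["R"].T;c["pwc"]=-c["R"].T@c["t"]
    return c
def cloud(c):
    z=c["z_map"];K=c["intrinsics"];v,u=np.mgrid[:480,:640]
    P=np.stack([(u-K[0,2])/K[0,0]*z,(v-K[1,2])/K[1,1]*z,z],-1)
    return P@c["Rwc"].T+c["pwc"]
def st():
    s=env.get_state();return {k:np.round(s[k],4).tolist() for k in("clock","tcp_pos","orientation","wrist_force","finger_gap","joint_pos")}
E
python3 - <<'E'
from h import *
print(st())
for n in("scene","top"):
    c=cam(n);cv2.imwrite(f"pics/{n}0.png",c["frame"]);np.savez(f"{n}0.npz",**c)
    for o in("fixture","plate","plate_side","plate_end","handle_pad","clamp_arm","screwdriver","tape","jar","oiler"):
        print(n,o,[(np.round(d["position"],3).tolist(),round(d["score"],2)) for d in env.find_in(n,o)[:2]])
    print(c["pwc"],c["Rwc"][:,2])
E
```

```text
{'clock': 0.0, 'tcp_pos': [0.1542, 0.5534, 0.2494], 'orientation': [-0.0002, 0.1355, 0.9908, -0.0009], 'wrist_force': [0.6481, 0.6332, -0.3936], 'finger_gap': 0.0854, 'joint_pos': [1.1594, 0.314, 0.045, 1.3036, -0.0, 1.4312]}
scene fixture []
scene plate [([0.547, 0.023, 0.027], 0.73)]
scene plate_side [([0.552, 0.018, 0.024], 0.82), ([0.477, -0.314, 0.018], 0.75)]
scene plate_end [([0.546, 0.02, 0.025], 0.78), ([0.37, -0.257, 0.054], 0.47)]
scene handle_pad [([0.551, 0.171, 0.094], 0.74), ([0.668, -0.214, 0.06], 0.32)]
scene clamp_arm [([0.566, 0.1, 0.094], 0.8)]
scene screwdriver [([0.478, -0.313, 0.02], 0.8)]
scene tape [([0.674, -0.216, 0.058], 0.94)]
scene jar [([0.382, -0.126, 0.066], 0.95)]
scene oiler [([0.365, -0.258, 0.052], 0.88)]
[0.03962182 0.24875953 0.68158915] [ 0.58853173 -0.35421042 -0.72674988]
top fixture [([0.557, 0.099, 0.015], 0.63), ([0.48, -0.316, 0.022], 0.34)]
top plate [([0.554, 0.019, 0.025], 0.81)]
top plate_side [([0.552, 0.017, 0.021], 0.55)]
top plate_end [([0.552, 0.019, 0.025], 0.67), ([0.376, -0.268, 0.066], 0.57)]
top handle_pad [([0.555, 0.168, 0.094], 0.63)]
top clamp_arm [([0.571, 0.092, 0.117], 0.57)]
top screwdriver [([0.482, -0.315, 0.024], 0.97)]
top tape [([0.677, -0.221, 0.059], 0.73)]
top jar [([0.397, -0.128, 0.084], 0.88)]
top oiler [([0.373, -0.269, 0.062], 0.56), ([0.561, 0.168, 0.093], 0.2)]
[ 0.41331759 -0.05561337  1.13303855] [ 0.1168529   0.00124881 -0.99314845]
```

View pics/top0.png

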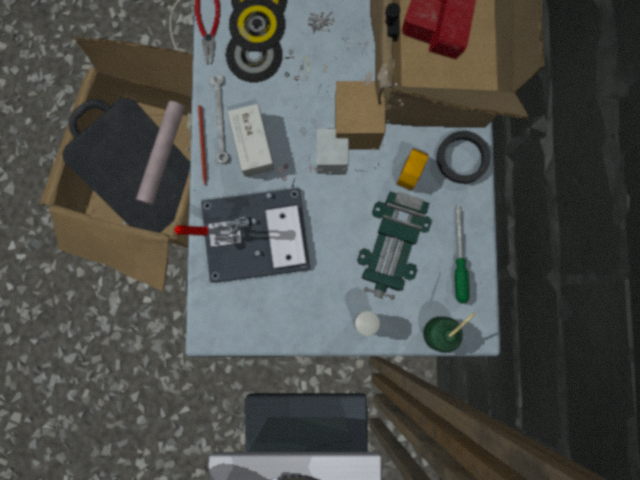

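View pics/scene0.png

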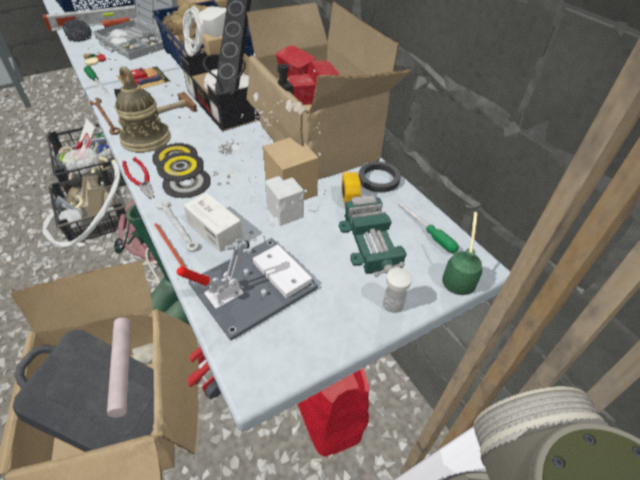

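```bash
cat > seg.py <<'E'
from h import *
for n in("scene","top"):
    c=dict(np.load(f"{n}0.npz"));P=cloud(c);z=P[...,2];ok=c["z_map"]>0
    reg=ok&(P[...,0]>.4)&(P[...,0]<.7)&(P[...,1]>-.15)&(P[...,1]<.25)
    print(n,np.histogram(z[reg],bins=np.arange(-.004,.06,.002)))
    br=c["frame"].astype(int).mean(-1)
    for nm,lo,hi in(("tool",.008,.016),("plate",.0225,.031)):
        m=(reg&(z>lo)&(z<hi)).astype(np.uint8)
        k,l,s,_=cv2.connectedComponentsWithStats(m)
        for i in sorted(range(1,k),key=lambda i:-s[i,4])[:3]:
            q=P[l==i]; r=cv2.minAreaRect((q[:,:2]*1000).astype(np.float32))
            print(nm,s[i].tolist(),np.round(r[0],1),np.round(r[1],1),round(r[2],1),"z",np.median(q[:,2]).round(4),"br",br[l==i].mean().round())
E
python3 seg.py
```

```text
scene (array([1475, 7900, 4766,  395,  155,  192,  615, 2326, 1356,  311,  155,
        187,  152,  243,  898,  514,  100,  100,   75,   94,   70,   90,
         85,   94,  124,   93,   89,  152,  111,   30,   41]), array([-0.004, -0.002,  0.   ,  0.002,  0.004,  0.006,  0.008,  0.01 ,
        0.012,  0.014,  0.016,  0.018,  0.02 ,  0.022,  0.024,  0.026,
        0.028,  0.03 ,  0.032,  0.034,  0.036,  0.038,  0.04 ,  0.042,
        0.044,  0.046,  0.048,  0.05 ,  0.052,  0.054,  0.056,  0.058]))
tool [188, 237, 130, 101, 3975] [561.4  77.6] [162.5 193.6] 7.8 z 0.0115 br 123.0
tool [202, 258, 29, 22, 286] [617.9 120.4] [39.4 63.7] 6.3 z 0.0114 br 125.0
tool [350, 247, 14, 17, 118] [ 521.7 -132.4] [24.5 38.1] 72.1 z 0.0094 br 100.0
plate [253, 245, 59, 49, 1380] [555.7  18.2] [112.3  61.8] 8.8 z 0.0255 br 232.0
plate [211, 227, 31, 17, 102] [683.9  75.2] [63.6 21.5] 84.5 z 0.0269 br 142.0
plate [276, 208, 28, 11, 81] [680.8 -67.4] [59.8 19.1] 74.6 z 0.0272 br 148.0
top (array([3339, 6443, 5577, 2150,  454,  332, 1067, 1981, 1793,  780,  239,
        125,  161,  345,  693,  574,  242,   62,   39,   43,   41,   46,
         48,   87,   86,   70,   97,  129,  144,   53,   34]), array([-0.004, -0.002,  0.   ,  0.002,  0.004,  0.006,  0.008,  0.01 ,
        0.012,  0.014,  0.016,  0.018,  0.02 ,  0.022,  0.024,  0.026,
        0.028,  0.03 ,  0.032,  0.034,  0.036,  0.038,  0.04 ,  0.042,
        0.044,  0.046,  0.048,  0.05 ,  0.052,  0.054,  0.056,  0.058]))
tool [201, 188, 109, 95, 5314] [559.5  79.2] [160.3 193.2] 7.6 z 0.0118 br 67.0
tool [357, 248, 16, 18, 124] [ 516.9 -129.8] [22.7 31. ] 55.9 z 0.0099 br 61.0
tool [221, 229, 9, 5, 26] [565.6 135.8] [ 7.7 15. ] 2.2 z 0.014 br 123.0
plate [266, 206, 40, 62, 1652] [554.1  19.6] [110.4  60.1] 8.9 z 0.0259 br 172.0
plate [364, 287, 12, 8, 45] [ 452.9 -138.3] [21.  10.5] 70.4 z 0.0263 br 102.0
plate [243, 170, 13, 5, 18] [677.4  89.2] [ 1.4 23.8] 11.9 z 0.0274 br 70.0
```

```bash
cat >> h.py <<'E'
F=np.array([.5640,.0876]);YAW=np.deg2rad(7.7)
def w(x,y): # fixture mm -> world m
    c,s=np.cos(YAW),np.sin(YAW);return F+np.array([c*x-s*y,s*x+c*y])/1000
def loc(P): 
    c,s=np.cos(YAW),np.sin(YAW);d=(np.asarray(P)[...,:2]-F)*1000
    return np.stack([c*d[...,0]+s*d[...,1],-s*d[...,0]+c*d[...,1]],-1)
def inc(x,y,z,yaw=None):
    """increments to fixture-mm x,y and world z (m); tool y along fixture y"""
    s=env.get_state();q=np.array(s["orientation"]);R=Ro.from_quat(q[[1,2,3,0]]).as_matrix()
    d=R.T@(np.r_[w(x,y),z]-s["tcp_pos"])
    yy=YAW if yaw is None else yaw
    Rg=np.array([[-np.cos(yy),-np.sin(yy),0],[-np.sin(yy),np.cos(yy),0],[0,0,-1.]]).T
    Rg=np.column_stack([[-np.cos(yy),-np.sin(yy),0],[-np.sin(yy),np.cos(yy),0],[0,0,-1.]])
    rv=Ro.from_matrix(R.T@Rg).as_rotvec()
    print(np.round(np.r_[d/.5,rv/(2*np.pi)],4).tolist(),"rows",np.linalg.norm(d)/.0625, np.degrees(np.linalg.norm(rv))/10.7)
def tl():
    s=env.get_state();print(round(s["clock"],2),"local",loc(s["tcp_pos"]).round(1),"z",round(s["tcp_pos"][2],4),"f",np.round(s["wrist_force"],1),"gap",round(s["finger_gap"],4))
E
python3 - <<'E'
from h import *
for n in("scene","top"):
    c=dict(np.load(f"{n}0.npz"));P=cloud(c).reshape(-1,3);L=loc(P)
    m=(L[:,0]>-90)&(L[:,0]<80)&(L[:,1]>-100)&(L[:,1]<180)&(P[:,2]>.03)
    for a,b in((.03,.06),(.06,.09),(.09,.12),(.12,.2)):
        k=m&(P[:,2]>a)&(P[:,2]<b)
        if k.any(): print(n,a,k.sum(),np.percentile(L[k],[1,50,99],axis=0).round().tolist())
    k=(L[:,0]>-90)&(L[:,0]<80)&(L[:,1]>-240)&(L[:,1]<-110)&(P[:,2]>.02)
    print("vise",np.percentile(np.c_[L,P[:,2]][k],[0.5,50,99.5],axis=0).round(3).tolist())
print(cam("wrist")["T_tool_cam"].round(3).tolist())
inc(-30,-75,.25)
E
```

```text
scene 0.03 365 [[-9.0, 20.0], [-0.0, 40.0], [19.0, 66.0]]
scene 0.06 261 [[-3.0, 7.0], [0.0, 24.0], [12.0, 93.0]]
scene 0.09 393 [[-3.0, -15.0], [0.0, 12.0], [13.0, 113.0]]
scene 0.12 113 [[-2.0, -3.0], [4.0, 106.0], [13.0, 117.0]]
vise [[-88.156, -239.933, 0.02], [-67.088, -232.033, 0.021], [64.616, -186.472, 0.113]]
top 0.03 283 [[-62.0, -91.0], [1.0, 46.0], [24.0, 65.0]]
top 0.06 141 [[-4.0, 12.0], [2.0, 73.0], [13.0, 88.0]]
top 0.09 284 [[-3.0, -15.0], [3.0, 81.0], [12.0, 107.0]]
top 0.12 138 [[-3.0, -2.0], [4.0, 103.0], [12.0, 117.0]]
vise [[-89.273, -239.926, 0.02], [-74.731, -233.225, 0.022], [62.619, -184.363, 0.113]]
[[-0.0, -0.952, -0.307, 0.078], [1.0, 0.0, -0.001, -0.001], [0.001, -0.307, 0.952, -0.126], [0.0, 0.0, 0.0, 1.0]]
[-1.0437, -0.84, 0.0006, 0.0, 0.0, -0.0647] rows 10.717707815817219 2.1752263963978646
```

>>> carry_out --increments '[[[-0.5,-0.4,0,0,0,-0.0647],[-0.5,-0.4,0,0,0,-0.0647],[-0.5,-0.4,0,0,0,-0.0647],[-0.5,-0.4,0,0,0,-0.0647],[-0.5,-0.4,0,0,0,-0.0647]]]' --jaw 1 --squeeze 20

```text
clock: 1.78
tcp_pos: [0.3335, 0.3051, 0.2506]
orientation: [0.001, -0.068, 0.998, 0.0]
wrist_force: [1.6, 0.7, 0.8]
finger_gap: 0.0003
grip_force: 0.0
```

```bash
python3 -c "
from h import *
tl();inc(-30,-75,.25)"
```

```text
1.77 local [-199.3  246.5] z 0.2506 f [1.6 0.7 0.8] gap 0.0003
[-0.3381, -0.6432, 0.0012, 0.0001, 0.0002, 0.0001] rows 5.813100593051606 0.00783227152188637
```

>>> carry_out --increments '[[[-0.338,-0.643,0,0,0,0],[-0.338,-0.643,0,0,0,0],[-0.338,-0.643,0,0,0,0],[-0.338,-0.643,0,0,0,0],[-0.338,-0.643,0,0,0,0]]]'

```text
clock: 2.4
tcp_pos: [0.5148, 0.0502, 0.2506]
orientation: [0.0, -0.067, 0.998, 0.0]
wrist_force: [0.6, 1.2, 0.1]
finger_gap: 0.0002
grip_force: 0.0
```

>>> carry_out --increments '[[[0,0,0,0,0,0],[0,0,0,0,0,0]]]'

```text
clock: 2.65
tcp_pos: [0.5134, 0.052, 0.25]
orientation: [-0.001, -0.067, 0.998, 0.0]
wrist_force: [-0.0, 0.6, -0.5]
finger_gap: 0.0001
grip_force: 0.0
```

```bash
cat > wl.py <<'E'
from h import *
import sys
tl();c=cam("wrist");P=cloud(c);z=P[...,2];np.savez("w.npz",**c)
if len(sys.argv)>1: cv2.imwrite(sys.argv[1],c["frame"])
ok=c["z_map"]>0;L=loc(P)
reg=ok&(abs(L[...,0])<110)&(L[...,1]>-130)&(L[...,1]<110)
for nm,lo,hi in(("tool",.007,.017),("plate",.0215,.031)):
    m=(reg&(z>lo)&(z<hi)).astype(np.uint8);m=cv2.morphologyEx(m,cv2.MORPH_OPEN,np.ones((3,3),np.uint8))
    k,l,s,_=cv2.connectedComponentsWithStats(m);i=1+np.argmax(s[1:,4])
    q=P[l==i];r=cv2.minAreaRect((q[:,:2]*1000).astype(np.float32))
    print(nm,s[i].tolist(),np.round(r[0],1),"loc",loc(np.array(r[0])/1000).round(1),np.round(r[1],1),round(r[2],2),"z",np.median(q[:,2]).round(4))
E
python3 wl.py pics/w0.png; python3 -c "
from h import *
inc(-30,-75,.25)"
```

```text
2.65 local [-54.9 -28.5] z 0.25 f [-0.   0.6 -0.5] gap 0.0001
tool [247, 177, 185, 137, 12135] [560.7  76.4] loc [ -4.8 -10.7] [159.6 193.3] 7.69 z 0.0138
plate [251, 190, 63, 101, 5548] [555.5  16.9] loc [-17.9 -68.9] [110.7  60.3] 8.65 z 0.0279
[-0.0502, -0.0945, 0.0003, 0.0001, -0.0001, 0.0001] rows 0.8560116397297451 0.006406122476361981
```

View pics/w0.png

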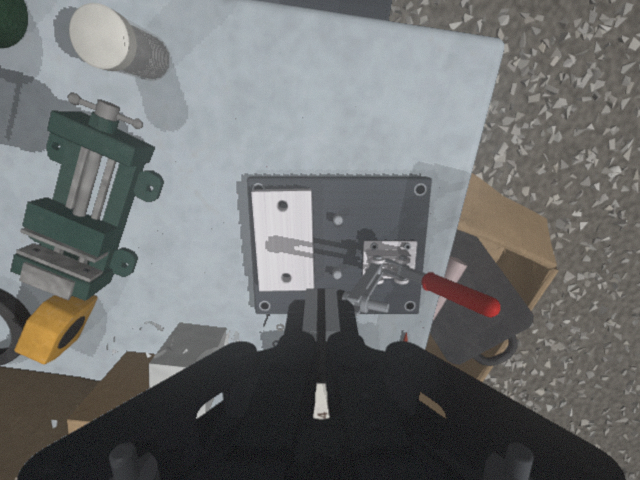

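>>> carry_out --increments '[[[-0.074,-0.203,0,0,0,0],[-0.074,-0.203,0,0,0,0],[-0.074,-0.203,0.3,0,0,0],[-0.074,-0.203,0.3,0,0,0],[-0.074,-0.203,0.3,0,0,0]]]'

```text
clock: 3.32
tcp_pos: [0.5608, -0.041, 0.0967]
orientation: [-0.003, -0.069, 0.998, 0.001]
wrist_force: [-0.4, 1.4, 1.4]
finger_gap: 0.0004
grip_force: 0.0
```

>>> carry_out --increments '[[[0,0,0.08,0,0,0],[0,0,0.12,0,0,0],[0,0,0.126,0,0,0],[0,0,0.126,0,0,0]]]'

```text
clock: 3.82
tcp_pos: [0.5644, -0.0425, 0.0381]
orientation: [0.0, -0.068, 0.998, -0.0]
wrist_force: [-0.4, -0.2, -0.3]
finger_gap: 0.0001
grip_force: 0.0
```

```bash
python3 -c "
from h import *
tl();inc(-18,-115,.037)"
```

```text
3.83 local [ -17.1 -129. ] z 0.0381 f [-0.4 -0.2 -0.3] gap 0.0001
[0.0018, 0.0279, 0.0022, -0.0, 0.0001, 0.0003] rows 0.22466233709496158 0.011383669284115872
```

>>> carry_out --increments '[[[0,0.01,0,0,0,0],[0,0.018,0,0,0,0],[0,0.026,0,0,0,0],[0,0.034,0,0,0,0],[0,0.042,0,0,0,0]]]'

```text
clock: 4.45
tcp_pos: [0.5612, -0.0226, 0.0373]
orientation: [0.0, -0.067, 0.998, -0.0]
wrist_force: [0.2, -0.8, -0.7]
finger_gap: -0.0
grip_force: 0.6
```

>>> carry_out --increments '[[[0,0.006,0,0,0,0],[0,0.012,0,0,0,0],[0,0.018,0,0,0,0],[0,0.024,0,0,0,0]]]'

```text
clock: 4.95
tcp_pos: [0.5597, -0.0107, 0.0373]
orientation: [0.0, -0.067, 0.998, -0.0]
wrist_force: [0.1, -0.5, -0.1]
finger_gap: 0.0001
grip_force: 0.7
```

```bash
python3 -c "
from h import *
tl()"; python3 wl.py
```

```text
4.95 local [-17.4 -96.8] z 0.0373 f [ 0.1 -0.5 -0.1] gap 0.0001
4.95 local [-17.4 -96.8] z 0.0373 f [ 0.1 -0.5 -0.1] gap 0.0001
tool [300, 155, 340, 294, 41332] [561.9  71.4] loc [ -4.3 -15.8] [160.4 182.1] 7.58 z 0.0138
plate [337, 188, 167, 188, 22757] [543.1  26.3] loc [-29.  -57.9] [87.5 65.5] 8.03 z 0.0279
```

```bash
python3 -c "
from h import *
c=dict(np.load('w.npz'));cv2.imwrite('pics/w1.png',c['frame'])"
```

```text
(no output)
```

View pics/w1.png

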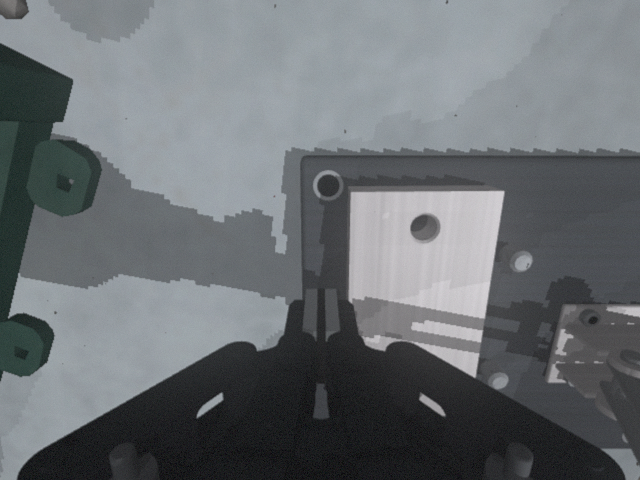

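```bash
cat > edge.py <<'E'
from h import *
tl();c=cam("wrist");P=cloud(c);z=P[...,2];ok=c["z_map"]>0;L=loc(P)
m=(ok&(z>.0225)&(z<.032)&(L[...,1]>-110)&(L[...,1]<-8)&(abs(L[...,0])<90)).astype(np.uint8)
m=cv2.morphologyEx(m,cv2.MORPH_OPEN,np.ones((5,5),np.uint8))
k,l,s,_=cv2.connectedComponentsWithStats(m);q=L[l==1+np.argmax(s[1:,4])]
def fit(q,ax,sg):
    a=[];b=1-ax
    lo,hi=q[:,b].min()+4,q[:,b].max()-4
    for v in np.arange(lo,hi,2):
        t=q[abs(q[:,b]-v)<1,ax]
        if len(t)>10:a.append((v,np.max(t*sg)*sg))
    a=np.array(a);p=np.polyfit(*a.T,1)
    for _ in range(6):
        r=abs(a[:,1]-np.polyval(p,a[:,0]));a2=a[r<=np.percentile(r,60)];p=np.polyfit(*a2.T,1)
    return p,np.median(a2[:,0])
for nm,ax,sg in(("+y",1,1),("-y",1,-1),("-x",0,-1)):
    p,v=fit(q,ax,sg);print("plate",nm,"at",v.round(),np.polyval(p,v).round(1),"slope",p[0].round(3))
t=L[ok&(z>.006)&(z<.018)&(abs(L[...,0])<100)&(abs(L[...,1])<115)]
for nm,ax,sg in(("-y",1,-1),("-x",0,-1)):
    p,v=fit(t,ax,sg);print("fix",nm,"at",v.round(),np.polyval(p,v).round(1),"slope",p[0].round(3))
for px,py in((-42,-10),(20,-10),(65,-45)):
    d=np.hypot(L[...,0]-px,L[...,1]-py);k=ok&(d<12)&(z>.021)&(z<.028)&(l!=1+np.argmax(s[1:,4]))
    if k.sum()>20:print("pin",px,py,k.sum(),np.mean([L[k].min(0),L[k].max(0)],axis=0).round(1),np.ptp(L[k],axis=0).round(1))
np.savez("w.npz",**c)
E
python3 edge.py
```

```text
5.0 local [-17.5 -96.4] z 0.0373 f [ 0.6 -0.9  0.1] gap -0.0001
plate +y at -35.0 -25.2 slope 0.004
plate -y at -46.0 -84.8 slope 0.087
plate -x at -58.0 -72.6 slope -0.007
fix -y at 0.0 -32.0 slope 1.133
fix -x at -30.0 -84.5 slope 0.002
pin -42 -10 445 [-41.7 -11.9] [ 9.7 10.5]
pin 20 -10 335 [ 20.  -12.3] [ 9.6 10.1]
```

>>> carry_out --increments '[[[0,0.004,0,0,0,0],[0,0.008,0,0,0,0],[0,0.012,0,0,0,0],[0,0.012,0,0,0,0]]]'

```text
clock: 5.55
tcp_pos: [0.5588, -0.0046, 0.0373]
orientation: [-0.0, -0.067, 0.998, 0.0]
wrist_force: [-0.2, -1.1, 0.2]
finger_gap: -0.0005
grip_force: 0.3
```

>>> carry_out --increments '[[[0,0.002,0,0,0,0],[0,0.004,0,0,0,0],[0,0.004,0,0,0,0]]]'

```text
clock: 5.92
tcp_pos: [0.5586, -0.0028, 0.0373]
orientation: [0.0, -0.067, 0.998, 0.0]
wrist_force: [0.1, -0.2, -0.6]
finger_gap: -0.0002
grip_force: 0.5
```

```bash
python3 edge.py
```

```text
5.92 local [-17.5 -88.8] z 0.0373 f [ 0.1 -0.2 -0.6] gap -0.0002
plate +y at -26.0 -17.7 slope -0.002
plate -y at -44.0 -76.9 slope 0.089
plate -x at -47.0 -72.6 slope -0.002
fix -y at 0.0 -29.3 slope 1.243
fix -x at -36.0 -84.5 slope 0.002
pin -42 -10 39 [-43.  -10.9] [6.6 8.4]
pin 20 -10 69 [ 18.5 -12.4] [ 7.2 11.3]
```

>>> carry_out --increments '[[[0,0.001,0,0,0,0],[0,0.002,0,0,0,0],[0,0.002,0,0,0,0]]]'

```text
clock: 6.35
tcp_pos: [0.5584, -0.0019, 0.0373]
orientation: [-0.0, -0.067, 0.998, 0.0]
wrist_force: [-0.1, -2.3, -0.0]
finger_gap: 0.0001
grip_force: 0.7
```

```bash
python3 edge.py
```

```text
6.35 local [-17.5 -87.9] z 0.0373 f [-0.1 -2.3 -0. ] gap 0.0001
plate +y at -22.0 -16.6 slope 0.005
plate -y at -44.0 -76.0 slope 0.09
plate -x at -51.0 -72.6 slope -0.003
fix -y at 0.0 -28.9 slope 1.249
fix -x at -29.0 -84.5 slope 0.003
pin -42 -10 48 [-40.3 -12. ] [12.4 11.7]
pin 20 -10 42 [ 18.7 -10.3] [8. 7.]
```

Edge at −16.6 against the pins' −17: about there. One more millimetre to feel the pins.

>>> carry_out --increments '[[[0,0.001,0,0,0,0],[0,0.002,0,0,0,0],[0,0.002,0,0,0,0]]]'

```text
clock: 6.78
tcp_pos: [0.5582, -0.0014, 0.0373]
orientation: [-0.0, -0.067, 0.998, -0.001]
wrist_force: [-0.7, -5.3, -0.1]
finger_gap: 0.0
grip_force: 2.4
```

>>> carry_out --increments '[[[0,0.001,0,0,0,0],[0,0.002,0,0,0,0],[0,0.002,0,0,0,0]]]'

```text
clock: 7.15
tcp_pos: [0.5582, -0.0012, 0.0374]
orientation: [-0.0, -0.067, 0.998, -0.001]
wrist_force: [-0.3, -7.8, -0.7]
finger_gap: -0.0003
grip_force: 3.5
```

>>> carry_out --increments '[[[0,-0.02,0,0,0,0],[0,-0.05,0,0,0,0],[0,-0.05,-0.08,0,0,0],[0,-0.05,-0.16,0,0,0],[0.05,-0.05,-0.16,0,0,0]]]'

```text
clock: 7.78
tcp_pos: [0.5408, -0.0291, 0.121]
orientation: [0.004, -0.067, 0.998, -0.001]
wrist_force: [-0.6, -0.1, -0.9]
finger_gap: 0.0004
grip_force: 0.0
```

```bash
python3 -c "
from h import *
tl();inc(-104,-47,.117)"; python3 edge.py
```

```text
7.78 local [ -38.6 -112.6] z 0.121 f [-0.6 -0.1 -0.9] gap 0.0004
[0.1307, 0.1312, 0.0066, -0.0003, 0.0014, 0.0001] rows 1.4826299749423106 0.046974417789091734
7.78 local [ -38.6 -112.6] z 0.121 f [-0.6 -0.1 -0.9] gap 0.0004
plate +y at -23.0 -16.8 slope -0.001
plate -y at -23.0 -76.9 slope -0.002
plate -x at -51.0 -72.7 slope 0.004
fix -y at -36.0 -101.1 slope 0.239
fix -x at -16.0 -84.5 slope 0.002
```

>>> carry_out --increments '[[[0.125,0.02,0,0,0,0],[0.132,0.1,0,0,0,0],[0.132,0.131,0.05,0,0,0],[0.132,0.131,0.12,0,0,0],[0.132,0.131,0.164,0,0,0]]]'

```text
clock: 8.45
tcp_pos: [0.4619, 0.0283, 0.0339]
orientation: [-0.001, -0.068, 0.998, 0.001]
wrist_force: [0.5, 0.8, 0.3]
finger_gap: 0.0
grip_force: 0.0
```

```bash
python3 -c "
from h import *
tl();inc(-90,-47,.037)"
```

```text
8.45 local [-109.1  -45.1] z 0.0339 f [0.5 0.8 0.3] gap 0.0
[-0.0382, -0.0038, -0.0063, 0.0002, -0.0002, 0.0001] rows 0.3115666292357883 0.009726026835175908
```

>>> carry_out --increments '[[[-0.006,-0.002,-0.005,0,0,0],[-0.02,-0.002,-0.005,0,0,0],[-0.028,-0.002,-0.005,0,0,0],[-0.036,-0.002,-0.005,0,0,0],[-0.044,-0.002,-0.005,0,0,0]]]'

```text
clock: 9.07
tcp_pos: [0.4851, 0.03, 0.0382]
orientation: [0.0, -0.067, 0.998, -0.0]
wrist_force: [0.0, -0.5, 0.0]
finger_gap: 0.0002
grip_force: 0.0
```

>>> carry_out --increments '[[[-0.006,0,0,0,0,0],[-0.012,0,0,0,0,0],[-0.018,0,0,0,0,0],[-0.024,0,0,0,0,0],[-0.024,0,0,0,0,0]]]'

```text
clock: 9.7
tcp_pos: [0.4971, 0.0317, 0.0378]
orientation: [0.001, -0.067, 0.998, 0.0]
wrist_force: [-0.0, -0.7, -0.3]
finger_gap: 0.0
grip_force: 0.1
```

```bash
python3 edge.py;  python3 -c "
from h import *
c=dict(np.load('w.npz'));cv2.imwrite('pics/w2.png',c['frame'])"
```

```text
9.7 local [-73.8 -46.4] z 0.0378 f [-0.  -0.7 -0.3] gap 0.0
plate +y at -60.0 -66.9 slope 0.556
plate -y at -60.0 -76.7 slope 0.637
plate -x at -71.0 -64.2 slope 0.454
fix -y at -57.0 -92.3 slope 2.098
fix -x at -16.0 -84.9 slope 0.002edge.py:12: RankWarning: Polyfit may be poorly conditioned
  a=np.array(a);p=np.polyfit(*a.T,1)
edge.py:14: RankWarning: Polyfit may be poorly conditioned
  r=abs(a[:,1]-np.polyval(p,a[:,0]));a2=a[r<=np.percentile(r,60)];p=np.polyfit(*a2.T,1)
edge.py:14: RankWarning: Polyfit may be poorly conditioned
  r=abs(a[:,1]-np.polyval(p,a[:,0]));a2=a[r<=np.percentile(r,60)];p=np.polyfit(*a2.T,1)
edge.py:14: RankWarning: Polyfit may be poorly conditioned
  r=abs(a[:,1]-np.polyval(p,a[:,0]));a2=a[r<=np.percentile(r,60)];p=np.polyfit(*a2.T,1)
edge.py:14: RankWarning: Polyfit may be poorly conditioned
  r=abs(a[:,1]-np.polyval(p,a[:,0]));a2=a[r<=np.percentile(r,60)];p=np.polyfit(*a2.T,1)
edge.py:14: RankWarning: Polyfit may be poorly conditioned
  r=abs(a[:,1]-np.polyval(p,a[:,0]));a2=a[r<=np.percentile(r,60)];p=np.polyfit(*a2.T,1)
edge.py:14: RankWarning: Polyfit m
[... 1272 characters left out ...]
ay be poorly conditioned
  r=abs(a[:,1]-np.polyval(p,a[:,0]));a2=a[r<=np.percentile(r,60)];p=np.polyfit(*a2.T,1)
edge.py:14: RankWarning: Polyfit may be poorly conditioned
  r=abs(a[:,1]-np.polyval(p,a[:,0]));a2=a[r<=np.percentile(r,60)];p=np.polyfit(*a2.T,1)
edge.py:14: RankWarning: Polyfit may be poorly conditioned
  r=abs(a[:,1]-np.polyval(p,a[:,0]));a2=a[r<=np.percentile(r,60)];p=np.polyfit(*a2.T,1)
edge.py:14: RankWarning: Polyfit may be poorly conditioned
  r=abs(a[:,1]-np.polyval(p,a[:,0]));a2=a[r<=np.percentile(r,60)];p=np.polyfit(*a2.T,1)
edge.py:14: RankWarning: Polyfit may be poorly conditioned
  r=abs(a[:,1]-np.polyval(p,a[:,0]));a2=a[r<=np.percentile(r,60)];p=np.polyfit(*a2.T,1)
```

View pics/w2.png

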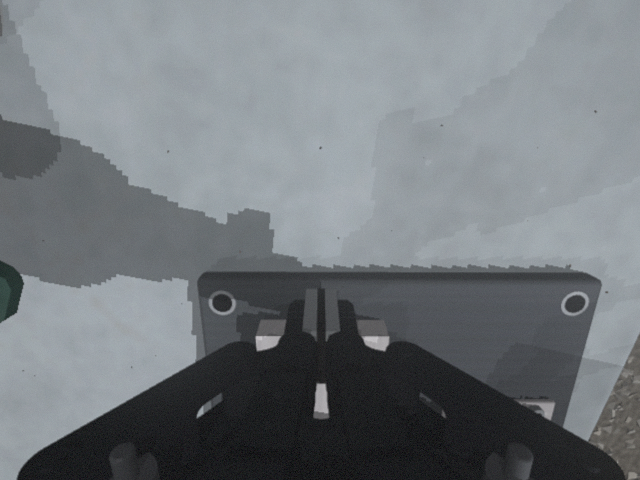

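>>> carry_out --increments '[[[-0.006,0,0,0,0,0],[-0.012,0,0,0,0,0],[-0.018,0,0,0,0,0],[-0.018,0,0,0,0,0]]]'

```text
clock: 10.25
tcp_pos: [0.5061, 0.0329, 0.0378]
orientation: [0.001, -0.067, 0.998, 0.0]
wrist_force: [0.2, -1.1, 1.4]
finger_gap: 0.0001
grip_force: 0.1
```

>>> carry_out --increments '[[[-0.002,0,0,0,0,0],[-0.004,0,0,0,0,0],[-0.004,0,0,0,0,0]]]'

```text
clock: 10.62
tcp_pos: [0.5072, 0.0331, 0.0378]
orientation: [-0.0, -0.067, 0.998, 0.0]
wrist_force: [-2.4, -0.5, 1.6]
finger_gap: 0.0003
grip_force: 1.1
```

>>> carry_out --increments '[[[-0.002,0,0,0,0,0],[-0.003,0,0,0,0,0],[-0.003,0,0,0,0,0]]]'

```text
clock: 11.0
tcp_pos: [0.509, 0.0333, 0.0378]
orientation: [0.0, -0.067, 0.998, 0.0]
wrist_force: [-1.1, -1.4, 0.6]
finger_gap: 0.0001
grip_force: 0.9
```

```bash
cat > top.py <<'E'
from h import *
tl();n="top";c=cam(n);P=cloud(c);z=P[...,2];L=loc(P)
m=((c["z_map"]>0)&(z>.0225)&(z<.031)&(L[...,0]>-90)&(L[...,0]<70)&(L[...,1]>-110)&(L[...,1]<0)).astype(np.uint8)
k,l,s,_=cv2.connectedComponentsWithStats(m);q=L[l==1+np.argmax(s[1:,4])]
r=cv2.minAreaRect(q.astype(np.float32));print("top plate loc",np.round(r[0],1),np.round(r[1],1),round(r[2],2),q.min(0).round(1),q.max(0).round(1))
E
python3 top.py
```

```text
11.0 local [-61.8 -46.4] z 0.0378 f [-1.1 -1.4  0.6] gap 0.0001Traceback (most recent call last):
  File "top.py", line 4, in <module>
    k,l,s,_=cv2.connectedComponentsWithStats(m);q=L[l==1+np.argmax(s[1:,4])]
                                                         ~~~~~~~~~^^^^^^^^^
    return _wrapfunc(a, 'argmax', axis=axis, out=out, **kwds)
    return bound(*args, **kwds)
ValueError: attempt to get argmax of an empty sequence
```

>>> carry_out --increments '[[[-0.002,0,0,0,0,0],[-0.003,0,0,0,0,0],[-0.003,0,0,0,0,0]]]'

```text
clock: 11.42
tcp_pos: [0.5104, 0.0335, 0.0378]
orientation: [0.0, -0.067, 0.998, 0.0]
wrist_force: [-1.9, -0.8, 0.9]
finger_gap: 0.0
grip_force: 0.9
```

>>> carry_out --increments '[[[-0.001,0,0,0,0,0],[-0.002,0,0,0,0,0],[-0.002,0,0,0,0,0]]]'

```text
clock: 11.8
tcp_pos: [0.5109, 0.0336, 0.0378]
orientation: [-0.0, -0.067, 0.998, -0.0]
wrist_force: [-3.4, -0.8, 2.3]
finger_gap: 0.0002
grip_force: 1.8
```

>>> carry_out --increments '[[[-0.001,0,0,0,0,0],[-0.002,0,0,0,0,0],[-0.002,0,0,0,0,0]]]'

```text
clock: 12.18
tcp_pos: [0.5111, 0.0336, 0.0377]
orientation: [-0.001, -0.067, 0.998, -0.0]
wrist_force: [-6.7, -0.5, 5.3]
finger_gap: 0.0004
grip_force: 3.1
```

>>> carry_out --increments '[[[0.02,0,0,0,0,0],[0.06,0,0,0,0,0],[0.1,0,-0.1,0,0,0],[0.1,0,-0.22,0,0,0],[0.1,0,-0.32,0,0,0]]]'

```text
clock: 12.8
tcp_pos: [0.4633, 0.027, 0.2003]
orientation: [0.002, -0.067, 0.998, -0.0]
wrist_force: [1.3, 0.2, -0.2]
finger_gap: 0.0
grip_force: 0.0
```

>>> carry_out --increments '[[[0,0,0,0,0,0],[0,0,0,0,0,0]]]'

```text
clock: 13.05
tcp_pos: [0.4628, 0.0271, 0.1975]
orientation: [0.001, -0.067, 0.998, 0.0]
wrist_force: [-0.0, -0.3, -0.6]
finger_gap: 0.0
grip_force: 0.0
```

```bash
python3 -W ignore edge.py; python3 top.py; python3 wl.py pics/w3.png
```

```text
13.05 local [-108.4  -46.4] z 0.1975 f [-0.  -0.3 -0.6] gap 0.0
plate +y at -43.0 -8.5 slope 0.14
plate -y at -41.0 -76.6 slope 0.077
plate -x at -47.0 -49.8 slope 0.008
fix -y at -26.0 -106.3 slope 0.001
fix -x at -15.0 -84.8 slope 0.002
13.1 local [-109.1  -46.3] z 0.1967 f [ 0.6 -0.4 -0.9] gap 0.0002
top plate loc [ 48.4 -45. ] [60.7 26.1] 86.43 [ 33.5 -74.5] [ 61.2 -14.6]
13.15 local [-109.4  -46.2] z 0.1963 f [-0.3 -0.1 -0.3] gap 0.0003
tool [258, 242, 204, 108, 13663] [538.7  73.4] loc [-27.  -10.7] [116.1 192.9] 7.54 z 0.0139
plate [289, 282, 74, 20, 844] [529.   40.1] loc [-41.1 -42.3] [18.2 69.1] 7.41 z 0.0276
```

View pics/w3.png

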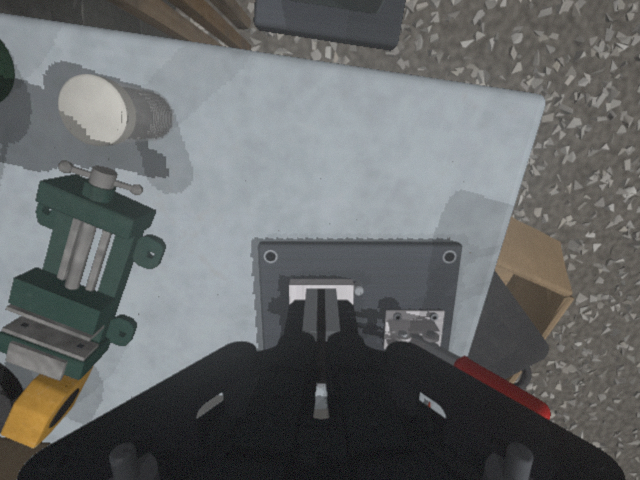

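>>> carry_out --increments '[[[-0.228,0.317,-0.01,0,0,0],[-0.228,0.317,-0.01,0,0,0],[-0.228,0.317,-0.01,0,0,0],[-0.228,0.317,-0.01,0,0,0],[-0.228,0.317,-0.01,0,0,0]]]'

```text
clock: 13.82
tcp_pos: [0.5535, 0.1996, 0.201]
orientation: [-0.002, -0.068, 0.998, -0.0]
wrist_force: [-0.1, -0.8, -1.0]
finger_gap: 0.0004
grip_force: 0.0
```

```bash
python3 top.py; python3 -W ignore edge.py; python3 -c "
from h import *
inc(5,112,.165)
for n in ('wrist','scene'):
    c=cam(n)
    for o in('handle_pad','clamp_handle','plate'):
        for d in env.find_in(n,o)[:2]: print(n,o,loc(d['position']).round(1),round(d['position'][2],3),d['score'])
"
```

```text
13.82 local [  4.6 112.4] z 0.201 f [-0.1 -0.8 -1. ] gap 0.0004
top plate loc [  7.9 -41.1] [ 66.8 117.1] 89.84 [-50.8 -74.6] [66.4 -7.7]
13.88 local [  4.3 111.6] z 0.2015 f [ 0.6 -0.3  0.4] gap 0.0
plate +y at -12.0 -15.8 slope -0.116
plate -y at 12.0 -77.0 slope -0.001
plate -x at -50.0 -49.2 slope -0.001
fix -y at -13.0 -106.2 slope -0.004
fix -x at -16.0 -83.8 slope -0.0
pin -42 -10 35 [-40.9 -13. ] [17.1 12.2]
pin 20 -10 59 [ 19.6 -13.9] [18.4 12.5]
[-0.0016, 0.0018, 0.0739, -0.0001, -0.0004, -0.0001] rows 0.5916294307070386 0.012500222290025724
wrist handle_pad [ 0.4 91.6] 0.105 0.73
wrist clamp_handle [ 0.7 88.8] 0.104 0.58
wrist plate [-10.2 -43.8] 0.025 0.74
scene handle_pad [-1.1 83.9] 0.095 0.6
scene clamp_handle [ 0.9 86.3] 0.094 0.6
scene plate [ -0.  -42.7] 0.024 0.55
```

>>> carry_out --increments '[[[0,0,0.06,0,0,0],[0,0,0.09,0,0,0],[0,0,0.11,0,0,0],[0,0,0.13,0,0,0],[0,0,0.14,0,0,0]]]'

```text
clock: 14.95
tcp_pos: [0.5555, 0.2054, 0.138]
orientation: [0.003, -0.069, 0.998, 0.006]
wrist_force: [-0.3, 1.9, 1.6]
finger_gap: -0.0002
grip_force: 0.4
```

>>> carry_out --increments '[[[0,0,0.01,0,0,0],[0,0,0.02,0,0,0],[0,0,0.03,0,0,0],[0,0,0.04,0,0,0],[0,0,0.05,0,0,0]]]'

```text
clock: 15.58
tcp_pos: [0.5543, 0.1992, 0.1072]
orientation: [-0.0, -0.067, 0.998, 0.0]
wrist_force: [-0.1, -0.0, 1.6]
finger_gap: -0.0003
grip_force: 0.5
```

```bash
python3 -c "
from h import *
tl()"
```

```text
15.57 local [  5.3 111.9] z 0.1072 f [-0.1 -0.   1.6] gap -0.0003
```

>>> carry_out --increments '[[[0,0,0.01,0,0,0],[0,0,0.02,0,0,0],[0,0,0.03,0,0,0],[0,0,0.04,0,0,0],[0,0,0.044,0,0,0]]]'

```text
clock: 16.2
tcp_pos: [0.5542, 0.1995, 0.0854]
orientation: [-0.0, -0.067, 0.998, 0.0]
wrist_force: [-0.6, 0.6, 1.7]
finger_gap: -0.0001
grip_force: 0.5
```

>>> carry_out --increments '[[[0,0,0.005,0,0,0],[0,0,0.01,0,0,0],[0,0,0.014,0,0,0],[0,0,0.014,0,0,0]]]'

```text
clock: 16.7
tcp_pos: [0.5543, 0.1993, 0.0786]
orientation: [-0.0, -0.067, 0.998, -0.0]
wrist_force: [-0.2, -0.3, 0.6]
finger_gap: 0.0001
grip_force: 0.1
```

>>> carry_out --increments '[[[0,0,0.003,0,0,0],[0,0,0.006,0,0,0],[0,0,0.006,0,0,0]]]'

```text
clock: 17.08
tcp_pos: [0.5544, 0.1994, 0.0757]
orientation: [-0.0, -0.067, 0.998, -0.0]
wrist_force: [0.2, 0.7, 0.2]
finger_gap: -0.0
grip_force: 0.2
```

>>> carry_out --increments '[[[0,0,0.002,0,0,0],[0,0,0.003,0,0,0],[0,0,0.003,0,0,0]]]'

```text
clock: 17.45
tcp_pos: [0.5544, 0.1995, 0.0749]
orientation: [0.0, -0.067, 0.998, 0.0]
wrist_force: [-0.4, 0.8, 4.3]
finger_gap: 0.0001
grip_force: 2.3
```

```bash
python3 -c "
from h import *
c=cam('scene');cv2.imwrite('pics/s4.png',cv2.resize(c['frame'][200:360,150:350],None,fx=3,fy=3))"
```

```text
(no output)
```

View pics/s4.png

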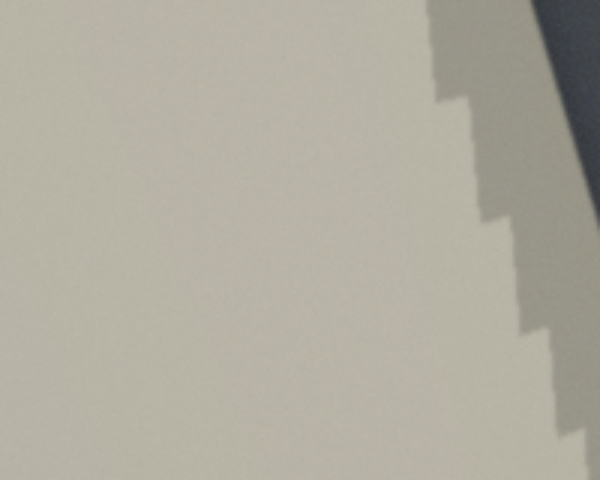

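The arm hides the view here. The tip is at 56 mm and force is rising; press until it is firm.

>>> carry_out --increments '[[[0,0,0.003,0,0,0],[0,0,0.005,0,0,0],[0,0,0.005,0,0,0]]]'

```text
clock: 17.88
tcp_pos: [0.5546, 0.1997, 0.0743]
orientation: [0.001, -0.067, 0.998, 0.0]
wrist_force: [-6.2, -0.4, 17.8]
finger_gap: 0.0001
grip_force: 8.9
```

>>> carry_out --increments '[[[0,0,0.002,0,0,0],[0,0,0.003,0,0,0],[0,0,0.003,0,0,0]]]'

```text
clock: 18.25
tcp_pos: [0.5547, 0.1997, 0.0741]
orientation: [0.001, -0.067, 0.998, 0.0]
wrist_force: [-9.4, -1.4, 26.6]
finger_gap: -0.0001
grip_force: 12.8
```

At the stop. Retract upward and check.

>>> carry_out --increments '[[[0,0,-0.03,0,0,0],[0,0,-0.12,0,0,0],[0,0,-0.24,0,0,0],[0,0,-0.36,0,0,0],[0.1,0,-0.4,0,0,0]]]'

```text
clock: 18.88
tcp_pos: [0.5091, 0.193, 0.2744]
orientation: [0.005, -0.067, 0.998, 0.001]
wrist_force: [-0.4, -0.1, -0.1]
finger_gap: 0.0003
grip_force: 0.0
```

>>> carry_out --increments '[[[0.12,0.1,0,0,0,0],[0.2,0.16,0,0,0,0],[0.2,0.16,0,0,0,0],[0.2,0.16,0,0,0,0],[0.2,0.16,0,0,0,0]]]'

```text
clock: 19.5
tcp_pos: [0.3962, 0.2581, 0.2701]
orientation: [0.0, -0.067, 0.998, -0.0]
wrist_force: [0.7, -0.0, -1.2]
finger_gap: -0.0002
grip_force: 0.0
```

```bash
python3 -W ignore edge.py
python3 - <<'E'
from h import *
c=cam("top");P=cloud(c);L=loc(P);z=P[...,2];ok=c["z_map"]>0
print([(b,round(float(np.median(z[ok&(abs(L[...,0]-4)<5)&(abs(L[...,1]-b)<5)])),3)) for b in(85,100,115,130,145,155)])
c=cam("scene");P=cloud(c);L=loc(P);z=P[...,2];ok=c["z_map"]>0
print([(b,round(float(np.median(z[ok&(abs(L[...,0]-4)<5)&(abs(L[...,1]-b)<5)])),3)) for b in(85,100,115,130,145,155)])
c=cam("wrist");cv2.imwrite("pics/w5.png",c["frame"])
for n in("top",):
    for o in("screwdriver","tape","jar","oiler","plate","handle_pad"):
        print(o,[(np.round(d["position"],3).tolist(),round(d["score"],2)) for d in env.find_in(n,o)[:1]])
E
```

```text
19.5 local [-143.5  191.5] z 0.2701 f [ 0.7 -0.  -1.2] gap -0.0002
plate +y at -19.0 -16.8 slope -0.002
plate -y at -22.0 -76.7 slope -0.001
plate -x at -47.0 -49.7 slope 0.003
fix -y at -10.0 -105.7 slope -0.001
fix -x at -11.0 -84.8 slope 0.004
pin -42 -10 67 [-41.5 -12.9] [16.9 11.9]
pin 20 -10 27 [ 22.2 -13.4] [14.  12.3]
pin 65 -45 53 [ 61.6 -45.7] [14.9 17.8]
[(85, 0.047), (100, 0.052), (115, 0.053), (130, 0.056), (145, 0.057), (155, 0.058)]
[(85, 0.012), (100, 0.021), (115, 0.021), (130, 0.054), (145, 0.056), (155, 0.054)]
screwdriver []
tape [([0.677, -0.22, 0.058], 0.72)]
jar [([0.395, -0.127, 0.083], 0.77)]
oiler [([0.372, -0.27, 0.064], 0.9)]
plate []
handle_pad [([0.554, 0.191, 0.057], 0.62)]
```

View pics/w5.png

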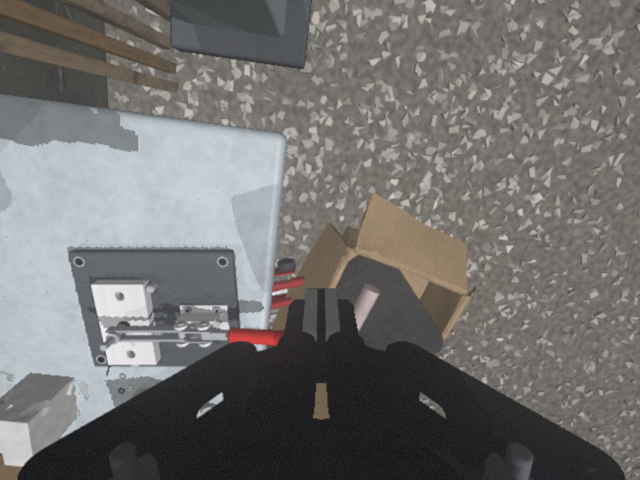

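Run:
```python
from h import *
for n in("top","scene","wrist"):
    c=cam(n);P=cloud(c);L=loc(P);z=P[...,2];f=c["frame"].astype(int)
    red=(c["z_map"]>0)&(f[...,2]>1.8*f[...,1])&(abs(L[...,0]-4)<10)&(L[...,1]>85)&(L[...,1]<165)&(z>.035)&(z<.1)
    ys=np.arange(96,154,5);a=[(y,np.percentile(z[red&(abs(L[...,1]-y)<3)],85)) for y in ys if (red&(abs(L[...,1]-y)<3)).sum()>5]
    a=np.array(a)
    if len(a)>3:print(n,red.sum(),np.polyfit(*(a*[1,1000]).T,1).round(3),np.round(a[:,1]*1000,1))
    t=(c["z_map"]>0)&(abs(z)<.006)&(L[...,0]>-250)&(L[...,0]<-100)&(L[...,1]>-150)&(L[...,1]<80)
    A=np.c_[L[t],np.ones(t.sum())];print(" table slope",(np.linalg.lstsq(A,z[t],rcond=None)[0]*[1000,1000,1000]).round(2),"mrad*1e-3.. mm/m")
```

```text
top 333 [ 0.083 47.43 ] [55.6 55.8 55.7 57.1 56.4 58.  58.6 58.3 58.9 58.7 60.3 59.4]
 table slope [0.   0.   0.04] mrad*1e-3.. mm/m
scene 376 [ 0.083 45.71 ] [53.9 54.1 54.8 54.4 54.8 55.9 56.1 56.1 57.1 57.6 58.  58.1]
 table slope [ 0.01 -0.    0.3 ] mrad*1e-3.. mm/m
wrist 675 [ 0.074 49.387] [56.1 56.5 57.1 57.8 58.1 58.4 59.  59.5 59.9 60.4 58.5]
 table slope [ 0.01 -0.    2.99] mrad*1e-3.. mm/m
```

```bash
python3 -c "
from h import *
tl();inc(4,138,.2)"
```

```text
20.15 local [-144.6  192. ] z 0.2703 f [1.  0.4 0.2] gap -0.0
[-0.2971, -0.1082, 0.1407, 0.0, 0.0, 0.0001] rows 2.768892566221134 0.0020298680305610873
```

>>> carry_out --increments '[[[-0.297,-0.108,0.02,0,0,0],[-0.297,-0.108,0.06,0,0,0],[-0.297,-0.108,0.14,0,0,0],[-0.297,-0.108,0.25,0,0,0],[-0.297,-0.108,0.35,0,0,0]]]'

```text
clock: 20.78
tcp_pos: [0.5495, 0.2246, 0.0931]
orientation: [-0.0, -0.067, 0.998, 0.0]
wrist_force: [0.4, 0.5, 0.0]
finger_gap: -0.0004
grip_force: 0.0
```

>>> carry_out --increments '[[[0,0,0.014,0,0,0],[0,0,0.02,0,0,0],[0,0,0.026,0,0,0],[0,0,0.03,0,0,0],[0,0,0.03,0,0,0]]]'

```text
clock: 21.4
tcp_pos: [0.5499, 0.2252, 0.0813]
orientation: [0.001, -0.067, 0.998, 0.0]
wrist_force: [0.4, 1.0, 0.3]
finger_gap: -0.0001
grip_force: 0.0
```

```bash
python3 -c "
from h import *
tl()"
```

```text
21.4 local [  4.4 138.2] z 0.0813 f [0.4 1.  0.3] gap -0.0001
```

>>> carry_out --increments '[[[0,0,0.003,0,0,0],[0,0,0.006,0,0,0],[0,0,0.009,0,0,0],[0,0,0.009,0,0,0]]]'

```text
clock: 21.9
tcp_pos: [0.5496, 0.2251, 0.077]
orientation: [0.001, -0.067, 0.998, 0.0]
wrist_force: [-1.7, 0.2, 7.2]
finger_gap: 0.0005
grip_force: 3.8
```

>>> carry_out --increments '[[[0,0,0.002,0,0,0],[0,0,0.004,0,0,0],[0,0,0.004,0,0,0]]]'

```text
clock: 22.28
tcp_pos: [0.5498, 0.2252, 0.0766]
orientation: [0.001, -0.067, 0.998, 0.0]
wrist_force: [-6.1, -0.8, 16.7]
finger_gap: 0.0001
grip_force: 8.7
```

>>> carry_out --increments '[[[0,0,0.001,0,0,0],[0,0,0.003,0,0,0],[0,0,0.003,0,0,0]]]'

```text
clock: 22.65
tcp_pos: [0.5498, 0.2253, 0.0763]
orientation: [0.002, -0.067, 0.998, 0.0]
wrist_force: [-6.2, -1.8, 24.4]
finger_gap: 0.0003
grip_force: 12.4
```

>>> carry_out --increments '[[[0,0,-0.03,0,0,0],[0,0,-0.12,0,0,0],[0,0,-0.24,0,0,0],[0,0,-0.32,0,0,0],[0.1,0.04,-0.36,0,0,0]]]'

```text
clock: 23.28
tcp_pos: [0.5005, 0.238, 0.2546]
orientation: [0.003, -0.066, 0.998, 0.001]
wrist_force: [-1.2, 0.5, 0.8]
finger_gap: 0.0001
grip_force: 0.0
```

>>> carry_out --increments '[[[0.12,0.05,0,0,0,0],[0.2,0.06,0,0,0,0],[0.2,0.06,0,0,0,0],[0.2,0.06,0,0,0,0],[0.2,0.06,0,0,0,0]]]'

```text
clock: 23.9
tcp_pos: [0.3953, 0.2544, 0.2523]
orientation: [0.0, -0.067, 0.998, 0.0]
wrist_force: [0.5, -0.3, -0.1]
finger_gap: 0.0001
grip_force: 0.0
```

```bash
python3 -W ignore edge.py
python3 - <<'E'
from h import *
for n in("top","scene"):
    c=cam(n);P=cloud(c);L=loc(P);z=P[...,2];f=c["frame"].astype(int)
    red=(c["z_map"]>0)&(f[...,2]>1.8*f[...,1])&(abs(L[...,0]-4)<10)&(L[...,1]>85)&(L[...,1]<165)&(z>.035)&(z<.1)
    a=np.array([(y,np.percentile(z[red&(abs(L[...,1]-y)<3)],85)) for y in np.arange(96,154,5) if (red&(abs(L[...,1]-y)<3)).sum()>5])
    if len(a)>3:print(n,np.polyfit(*(a*[1,1000]).T,1).round(3),np.round(a[:,1]*1000,1))
E
```

```text
23.9 local [-144.9  187.9] z 0.2523 f [ 0.5 -0.3 -0.1] gap 0.0001
plate +y at -14.0 -16.9 slope -0.016
plate -y at -22.0 -77.0 slope 0.001
plate -x at -53.0 -49.7 slope 0.003
fix -y at -15.0 -105.9 slope -0.001
fix -x at -0.0 -84.8 slope 0.003
pin -42 -10 36 [-41.8 -12.6] [17.2 11.1]
pin 20 -10 25 [ 18.8 -14.2] [ 3.6 14.1]
pin 65 -45 58 [ 61.2 -45.9] [16.  17.8]
top [ 0.071 48.449] [55.2 55.5 56.3 56.1 57.  56.9 57.7 57.5 57.6 59.  58.9 59.1]
scene [ 0.063 48.315] [54.3 54.1 54.4 55.7 55.9 55.8 56.6 57.  57.3 58.  57.9 56. ]
```

The slope is unchanged, so the grip is cranked slightly and the handle is at its hard stop. The plate is seated, so I'm handing in.

```bash
python3 -c "
from workcell import env
print(env.hand_in())"
```

```text
the job is handed in; nothing more can be done
None
```

The job is handed in, result not reported: the plate measures within about 1 mm of its seat against all three pins, and the clamp handle is pressed to its hard stop. Its grip still slopes about 0.07 rad in the depth images. I did not measure the foot's force on the plate. The tape, jar and oil can had not moved when last checked; the screwdriver was not detected in that check.

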